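# Show the chip's cross to the side-view camera with an inspection mirror

### The arm

A 6-joint arm with a two-finger parallel gripper is mounted at the origin on the work surface. World frame = base frame: x ahead of the robot, y to its left, z up, the work surface at z = 0. Lengths are in m, angles in rad, forces in N, time in s.
With the tool pointing down it reaches from about 0.425 to 0.95 m from the base axis. Payload 3.5 kg.
Tool frame: the origin (TCP) lies between the finger pads; the fingertips stand 11 mm ahead of it and the grasp point (between the pads) lies 8 mm behind it (ctrl.tcp_to_tips is the distance from the TCP to the fingertips, in m); z points along the fingers, y is the direction in which the jaws open and shut (so a half turn about z gives the same grasp; the last joint's range is limited). The gripper opens to 85 mm and grips with 20 to 120 N. Pads are 22 mm wide; open, the fingers measure 114 mm over their backs; the gripper's body (76 mm by 85 mm) begins 54 mm behind the grasp point. The pads swing forward as they close: fully open they stand 13 mm farther back than shut.
Start: joints at [0.991, 0.286, 1.577, -0, 1.279, -0.15], TCP at [0.281, 0.614, 0.242] pointing down, gripper open.
Joint ranges: [-2.77, 2.77], [-0.9, 2.22], [0.21, 2.48], [-1.53, 4.67], [0.24, 2.81], [-2.84, 2.84]. Speed limits (rad/s): [2.79, 2.79, 3.14, 3.14, 3.14, 3.14].

### API

Orientations are given as a unit quaternion [x, y, z, w].
In Python, from plant import monitor, vision, workorder, ctrl gives the robot as it stands.
- The arm moves only by the tool jog_arm, never from a script. Its argument "series" is a list of rows, each a list of 4 numbers: the shift along the tool's x, y, z in m, then the turn about the tool's z in rad. In form: [[tx, ty, tz, spin], ...]. A call has exactly 8 rows; each row shifts and turns the pose as measured when the row begins, along the tool's axes as they then stand; what a row does not reach is not made up. A row lasts 1/12 s, in which the tool goes at most 41.7 mm and 7.16 degrees, less where a joint would pass 70% of its speed; a pose out of reach is approached as far as the arm can. A call is refused whole if a number of a shift passes 0.0417 or a number of a turn 0.125, either way. A call with a gripper value outside its range is refused whole. "grip" is the finger opening in m, from 0 to 0.0854, set as the call begins (left out, the last holds). The fingers move at their own pace and stop on an object; "grip_force" is the grip in N (left out, the last holds). Time passes only in rows, so rows that do not move let the fingers close, or fill a call up. It gives the time, the measured TCP pose, the force and the opening at its end, in the units of the state.
- monitor.get_state(): the state, without advancing time (a new reading comes with each control period).
- vision.read_camera(name): name is "side" or "top"; returns the picture (420x560x3 uint8, red, green, blue); there is no depth.
- vision.get_calibration(name): a dict with "vfov" (degrees; the focal length in pixels is half the picture's height over the tangent of half this angle, whatever the lens; pixels are square), "cx", "cy" (the principal point, pixels), "R" (3x3) and "t" (3): a world point X has camera coordinates R X + t. Camera axes: x right, y down, z forward; pixel columns grow to the right and rows downward; lengths in m; the calibration is good to about 2 mm. A picture is of the moment at which its call begins. get_calibration takes no time and is no camera call.
- workorder.sign_off(): hands the job in, once; it reports no verdict.
The state is a dict: "time": time; "qpos": joint angles; "dq": joint speeds; "joint_efforts": joint torques, N m; "eef_pos": TCP position; "tcp_rot": TCP orientation; "contact_force": force on the tool from outside, world axes, zero at the start; "wrist_torque": the same for the moment, N m; "opening": opening from 0.0 (shut) to 1.0 (fully open).
Only numpy, scipy, OpenCV 4.12 (cv2) and the standard library are available. Lean on these libraries where they do the work, as an engineer would, in place of code of your own. Each camera call takes 0.05 s, during which the arm holds its last target.

### The job

Slip the sample carrier that has the chip on it over the stage's upright pin, setting it down without dropping it, until it sits fully home. Then take the inspection mirror out of its hanger and hold it still above the chip, upright and with its glass level with the camera's lens, turned so that the level-looking camera sees the cross on the chip in the middle of the mirror. Finish while still holding the mirror there; the mirror must never touch the chip or its carrier, and the empty carrier, the dish and the jar stay where they are.

Things in the scene. Friction and masses are not known exactly. Their poses are not given: they have to be found in the camera images.
- carrier: sample carrier to load: turned aluminium cup, open side down, 32 mm across, 26 mm tall, with a dark square chip (17 mm, 1 mm thick, a light 10 mm cross on it) on its closed top. A blind bore, 15 mm diameter and 21 mm deep, opens in the middle of its underside. Origin: centre of the underside, z up. About 45 g
- mark (a point): centre of the cross on the chip, on the carrier's axis, 27 mm above its underside
- spare_carrier: the same aluminium cup without a chip (bare flat top, 26 mm tall); leave it alone. Origin: centre of the underside
- rig: fixed aluminium breadboard, 120 mm wide, 12 mm thick, with the sample stage and a level camera. Origin: on the pin's axis at bench height; z up, x level from the pin towards the camera; the board runs from x = -65 to 295 mm. The stage is a round plate 52 mm across, top at z = 40 mm; in its middle stands the steel pin, 12 mm diameter, top at z = 58 mm, its top 3 mm tapered
- pin_seat (a point): centre of the stage plate's top face, at the foot of the pin, 40 mm above the bench: the carrier's underside lies here when fully home (its bore is deeper than the pin is tall)
- lens (a point): centre of the camera lens's front, 150 mm from the pin's axis along the rig's x, 105 mm above the bench. The camera looks level along the rig's -x, straight over the pin. The black lens barrel (32 mm across) and the camera on a post reach from here away from the pin to x = 262 mm, all below z = 122 mm
- mirror: inspection mirror: round glass, 36 mm across in a 38 mm backing, at 45 degrees on the lower end of an upright rod. Origin: centre of the glass face; z up along the rod. The glass faces halfway between its own +x and -z: held upright, it turns a level view coming from +x straight down. A square flange, 26 mm wide, sits on the rod at z = 105 to 110 mm. About 50 g
- mirror_grip (a point): a good place to grip the mirror's handle, 150 mm above the mirror's origin on its z axis. The handle is 13 mm square, sides parallel to the mirror's x and y, from the flange (z = 110 mm) to z = 183 mm
- hanger: fixed stand; the mirror hangs by its flange on two level prongs (10 mm thick, 12 mm apart, tops 140 mm above the bench), which reach to the hanger's -x and end, open, 19 mm past the origin. Upright and foot (80 mm wide, 10 mm high) are on the +x side, none above the prongs. Origin: at bench height below the seat of the rod. Take out: lift 10 to 50 mm, then draw 50 mm or more to -x
- dish: closed clear petri dish, 62 mm across, 16 mm tall, leave alone. Origin: centre of the underside
- jar: small round white jar, 42 mm across, 23 mm tall, leave alone. Origin: centre of the underside
Mind the look-alikes: they are no part of the job. Leave any pink look-alike of the carrier alone.

How it is judged:
On the way, in this order (a step that is already met when the one before it is completed fails the run):
1. the carrier with the chip sits fully home on the pin, let go (horizontal distance between carrier and pin_seat below 0.003 m and z of carrier in the frame of rig between 0.037 and 0.043 m and angle between carrier's own z axis and vertical below 0.06 rad and contact force between the fingers and carrier below 0.05 N), for 0.2 s.
2. the mirror is in the gripper and out of the hanger (contact force between the fingers and mirror above 1 N and contact force between mirror and carrier below 0.05 N and contact force between mirror and rig below 0.05 N and contact force between mirror and hanger below 0.05 N and horizontal distance between mirror and hanger above 0.04 m), for 0.1 s.
At the end, for the whole second after the job is handed in: Carrier home on the pin (3 mm), upright, at rest. Mirror held still by the fingers alone, glass within 10 mm of lens height; in its frame the cross is within 8 mm of the -z axis, the lens within 16 mm (6 deg) of the +x axis, so the cross shows in the glass (horizontal distance between carrier and pin_seat below 0.003 m and z of carrier in the frame of rig between 0.037 and 0.043 m and angle between carrier's own z axis and vertical below 0.06 rad and linear speed of carrier below 0.01 m/s and x of mark in the frame of mirror between -0.008 and 0.008 m and y of mark in the frame of mirror between -0.008 and 0.008 m and y of lens in the frame of mirror between -0.016 and 0.016 m and z of lens in the frame of mirror between -0.016 and 0.016 m and x of lens in the frame of mirror above 0.1 m and z of mirror in the frame of rig between 0.095 and 0.115 m and contact force between the fingers and mirror above 1 N and contact force between mirror and carrier below 0.05 N and contact force between mirror and rig below 0.05 N and contact force between mirror and hanger below 0.05 N and linear speed of mirror below 0.02 m/s and angular speed of mirror below 0.1 rad/s); the arm keeps its last pose, push and grip.
It fails at once if the mirror touched the carrier or chip (contact force between mirror and carrier above 0.5 N).
It fails at once if the carrier was dropped (fell freely more than about 10 mm) (contact force between the fingers and carrier below 0.05 N and linear speed of carrier above 0.45 m/s).
It fails at once if the empty carrier was moved by more than 15 mm (distance of spare_carrier from where it was at the start of the episode above 0.015 m).
It fails at once if the dish was moved by more than 15 mm (distance of dish from where it was at the start of the episode above 0.015 m).
It fails at once if the jar was moved by more than 15 mm (distance of jar from where it was at the start of the episode above 0.015 m).
It also fails if it takes over 54 s, if anything falls off the work surface, if the arm or the gripper's body presses on something with over 40 N, if the wrist force passes 120 N, or if a joint passes its speed limit or range.

## Working session

There is one attempt and no reset: what is moved stays moved. The work goes in short steps, Python scripts to look and compute and a tool call to move; the robot and the scene stay as the last step left them, time stands still between calls to the robot, and variables do not carry over. Pictures are saved under pics/ and viewed, and the job is handed in when it is done.

Besides the shell and the picture viewer there is one more tool, called after "Emit:" as name(argument=value, ...), one argument or row to a line, values as JSON. jog_arm: Moves the arm, as the interface text tells. Its arguments: {"type":"object","properties":{"series":{"type":"array","items":{"type":"array","items":{"type":"number"}}},"grip":{"type":"number"},"grip_force":{"type":"number"}},"required":["series"]}

```bash
ls; mkdir -p pics
python3 - <<'E'
from plant import monitor, vision, workorder, ctrl
import cv2
print(monitor.get_state(), ctrl.tcp_to_tips)
for n in("side","top"):
    cv2.imwrite(f"pics/{n}0.png",vision.read_camera(n)[:,:,::-1]); c=vision.get_calibration(n); print(n,c)
E
```

```text
pics
{'time': 0.0, 'qpos': array([ 9.90997869e-01,  2.87184878e-01,  1.57819946e+00, -2.09668466e-05,
        1.27861937e+00, -1.49999746e-01]), 'dq': array([ 0.00140546, -0.00088408, -0.00136535, -0.00101971,  0.00167323,
        0.00079497]), 'joint_efforts': array([-7.59900613e-04, -4.05988276e+01, -2.92618454e+01, -1.53001029e-04,
        5.72582256e-03, -2.59276867e-06]), 'eef_pos': array([0.28088367, 0.61307229, 0.24092219]), 'tcp_rot': array([ 2.13245983e-01,  9.76997798e-01, -1.12973635e-03, -4.20823766e-04]), 'contact_force': array([-0.15453846, -0.529974  , -0.34952474]), 'wrist_torque': array([-0.00227176, -0.01805232,  0.01280714]), 'opening': 0.9969041282680774} 0.011
side {'vfov': 54.34245075221729, 'cx': 278.93219572607194, 'cy': 211.0745123588256, 'R': array([[ 0.99170849, -0.12715045, -0.01862879],
       [-0.08189436, -0.51359811, -0.85411375],
       [ 0.09903324,  0.84855745, -0.51975251]]), 't': array([-0.5836376 ,  0.12729648,  0.91766622])}
top {'vfov': 48.247247529221994, 'cx': 276.6951017816012, 'cy': 210.02306011218076, 'R': array([[ 0.02726819, -0.99961833, -0.00443222],
       [-0.98612169, -0.02617309, -0.16394812],
       [ 0.16376954,  0.00884127, -0.98645901]]), 't': array([-0.06475905,  0.61587223,  1.1475627 ])}
```

View pics/side0.png

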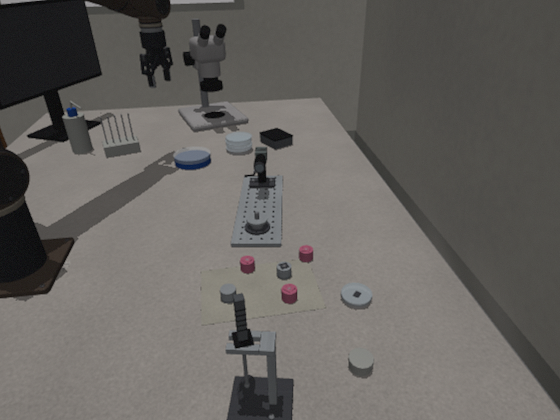

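View pics/top0.png

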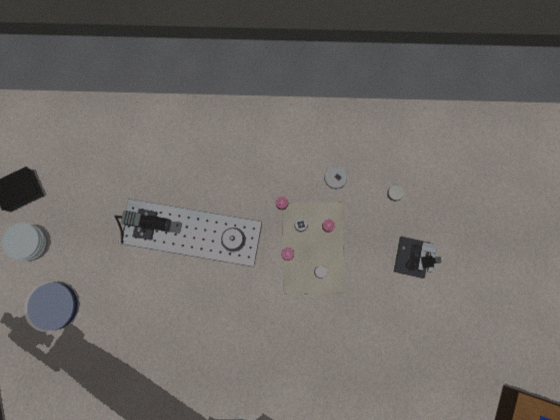

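Run:
```python
import cv2,numpy as np
s=cv2.imread('pics/side0.png');t=cv2.imread('pics/top0.png')
def crop(im,x,y,w,h,k,n):
    cv2.imwrite(n,cv2.resize(im[y:y+h,x:x+w],None,fx=k,fy=k,interpolation=cv2.INTER_CUBIC))
crop(t,270,160,130,120,6,'pics/c1.png')
crop(t,110,195,160,75,5,'pics/c2.png')
crop(s,200,160,130,140,4,'pics/c3.png')
crop(t,385,225,70,60,8,'pics/c4.png')
crop(s,200,280,110,140,4,'pics/c5.png')
```

```text
(no output)
```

View pics/c1.png

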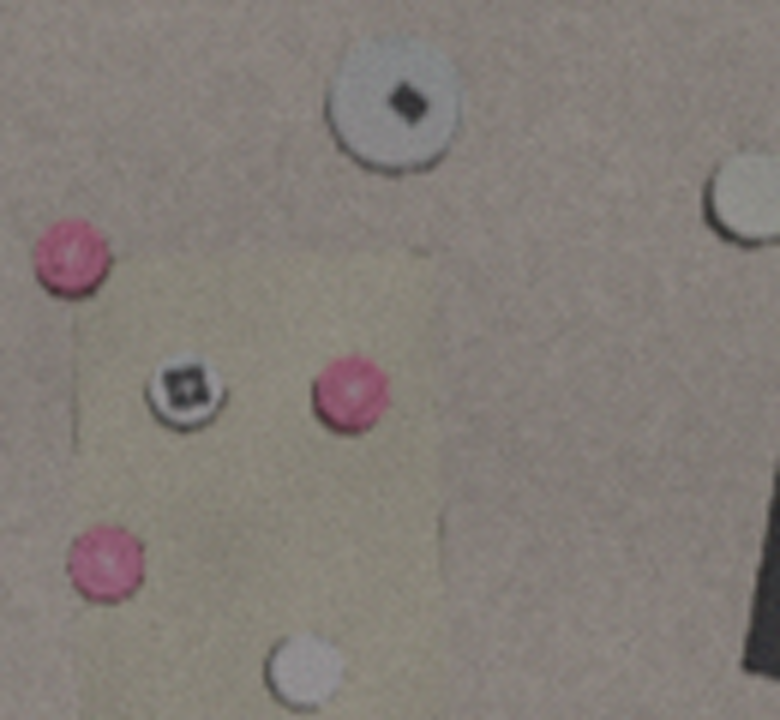

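View pics/c2.png

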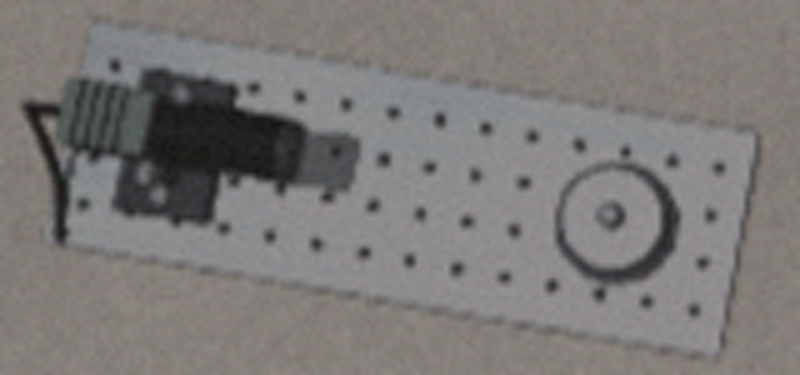

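View pics/c3.png

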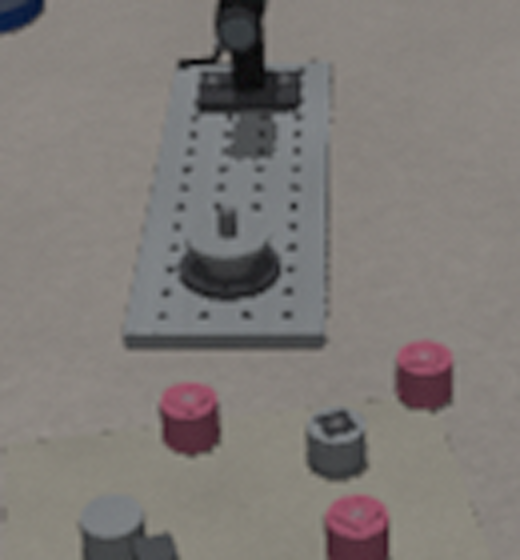

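View pics/c4.png

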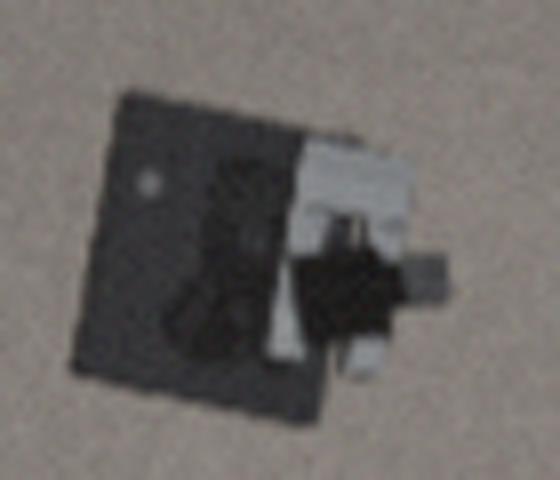

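View pics/c5.png

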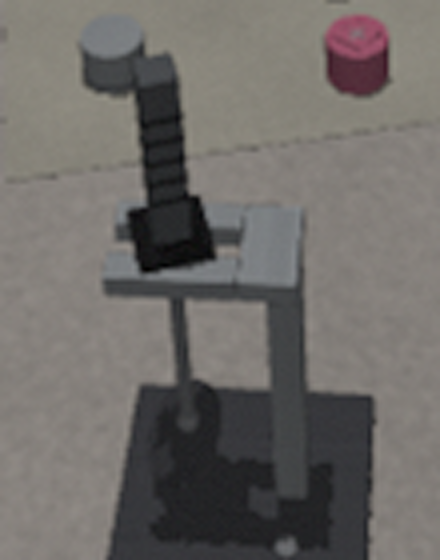

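```bash
cat > h.py <<'E'
import numpy as np,cv2
from plant import monitor, vision, workorder, ctrl
from scipy.spatial.transform import Rotation as Rot
from scipy.optimize import least_squares
C={n:vision.get_calibration(n) for n in("side","top")}
def f(c): return 210/np.tan(np.radians(c['vfov']/2))
def proj(n,X):
    c=C[n];p=np.asarray(X,float)@np.array(c['R']).T+c['t'];p=np.atleast_2d(p)
    return np.c_[p[:,0]/p[:,2]*f(c)+c['cx'],p[:,1]/p[:,2]*f(c)+c['cy']]
def ray(n,u,v):
    c=C[n];R=np.array(c['R']);d=R.T@np.array([(u-c['cx'])/f(c),(v-c['cy'])/f(c),1]);return -R.T@np.array(c['t']),d
def onz(n,u,v,z):
    o,d=ray(n,u,v);return o+d*(z-o[2])/d[2]
def tri(us,ut):
    A=[];b=[]
    for n,p in(('side',us),('top',ut)):
        o,d=ray(n,*p);d/=np.linalg.norm(d);P=np.eye(3)-np.outer(d,d);A.append(P);b.append(P@o)
    return np.linalg.lstsq(np.vstack(A),np.hstack(b),rcond=None)[0]
def st():
    s=monitor.get_state();R=Rot.from_quat(s['tcp_rot']).as_matrix();return s,R
def circ(im,n,c,r,z,k,x0,y0,col,th=1):
    a=np.linspace(0,2*np.pi,60);P=np.c_[c[0]+r*np.cos(a),c[1]+r*np.sin(a),0*a+z]
    q=((proj(n,P)-[x0,y0]+.5)*k-.5)
    cv2.polylines(im,[np.round(q*8).astype(np.int32)],True,col,th,cv2.LINE_AA,3)
def lines(im,n,P,k,x0,y0,col):
    q=((proj(n,P)-[x0,y0]+.5)*k-.5);cv2.polylines(im,[np.round(q*8).astype(np.int32)],False,col,1,cv2.LINE_AA,3)
def crop(im,x,y,w,h,k):
    return cv2.resize(im[y:y+h,x:x+w],None,fx=k,fy=k,interpolation=cv2.INTER_CUBIC)
def shot(n,name):
    im=np.ascontiguousarray(vision.read_camera(n)[:,:,::-1]);cv2.imwrite(f'pics/{name}.png',im);return im
E
python3 - <<'E'
from h import *
print('chip tri',tri((283.9,265.4),(300.75,224.1)),onz('top',300.75,224.1,.027),onz('side',283.9,265.4,.027))
print('pin',tri((255.5,212),(231.8,237.2)),onz('top',231.8,237.2,.058),onz('side',255.5,212,.058))
# board corners z=12mm from c2
for p in((95,25),(755,130),(720,352),(62,240)):
    u=110+(p[0]+.5)/5-.5;v=195+(p[1]+.5)/5-.5;print('board',onz('top',u,v,.012))
# handle top c4(428,278)  side c5 (157,70)
u=(385+(428)/8,225+278/8);w=(200+157/4,280+70/4);print('handle top',tri(w,u),onz('top',*u,.218),onz('side',*w,.218))
u=(385+(345)/8,225+290/8);w=(200+170/4,280+232/4);print('flange top',tri(w,u),onz('top',*u,.145),onz('side',*w,.145))
for p in((125,92),(75,372),(318,425)):
    print('foot',onz('top',385+p[0]/8,225+p[1]/8,.01))
for p in((105,280),(118,205),(130,240)): print('prong',onz('side',200+p[0]/4,280+p[1]/4,.14))
print('flange corners')
for p in((290,258),(400,255),(390,340),(310,345)): print(onz('top',385+p[0]/8,225+p[1]/8,.145))
for p in((128,207),(195,197),(215,258),(142,272)): print(onz('side',200+p[0]/4,280+p[1]/4,.145))
E
```

```text
chip tri [ 0.58579647 -0.11139101  0.02498648] [ 0.58599178 -0.1113138   0.027     ] [ 0.58500599 -0.11393709  0.027     ]
pin [0.54207153 0.06285606 0.05703202] [0.54388366 0.06280582 0.058     ] [0.54008484 0.06090828 0.058     ]
board [0.64140678 0.34561772 0.012     ]
board [ 0.59450918 -0.00628313  0.012     ]
board [0.47799511 0.00801742 0.012     ]
board [0.52684666 0.3538378  0.012     ]
handle top [ 0.49072012 -0.4013121   0.21630913] [ 0.49040119 -0.40075176  0.218     ] [ 0.49095781 -0.40311072  0.218     ]
flange top [ 0.49081386 -0.401807    0.14372129] [ 0.49128784 -0.40137352  0.145     ] [ 0.49028339 -0.40301038  0.145     ]
foot [ 0.56257151 -0.37374644  0.01      ]
foot [ 0.47124132 -0.35616871  0.01      ]
foot [ 0.45640947 -0.43410602  0.01      ]
prong [ 0.46792833 -0.41564364  0.14      ]
prong [ 0.47296654 -0.38402254  0.14      ]
prong [ 0.47661098 -0.4000465   0.14      ]
flange corners
[ 0.50006679 -0.38575937  0.145     ]
[ 0.50178682 -0.41748031  0.145     ]
[ 0.47730341 -0.41392736  0.145     ]
[ 0.47525115 -0.39092295  0.145     ]
[ 0.47662487 -0.39004705  0.145     ]
[ 0.49958885 -0.38889319  0.145     ]
[ 0.50442774 -0.41608786  0.145     ]
[ 0.48034387 -0.41839741  0.145     ]
```

Run:
```python
from h import *
s=cv2.imread('pics/side0.png');t=cv2.imread('pics/top0.png')
g=lambda im:cv2.convertScaleAbs(im,alpha=2.2)
x0,y0,w,h,k=220,340,75,80,5
out=[g(crop(s,x0,y0,w,h,k))]
for yaw in(6,96,186,276):
    im=g(crop(s,x0,y0,w,h,k));a=np.radians(yaw);R=Rot.from_euler('z',a).as_matrix()
    th=np.linspace(0,2*np.pi,50);u=np.array([0,1,0]);v=np.array([1,0,1])/2**.5
    P=.019*(np.outer(np.cos(th),u)+np.outer(np.sin(th),v))@R.T if 0 else (.019*(np.outer(np.cos(th),u)+np.outer(np.sin(th),v)))@R.T+[.4905,-.4025,.035]
    lines(im,'side',P,k,x0,y0,(0,255,255));out.append(im)
blank=np.zeros_like(im)
sh=np.vstack([np.hstack(out[:3]),np.hstack(out[3:]+[blank])]);sh=cv2.resize(sh,(800,570));cv2.imwrite('pics/m1.png',sh)
```

```text
(no output)
```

View pics/m1.png

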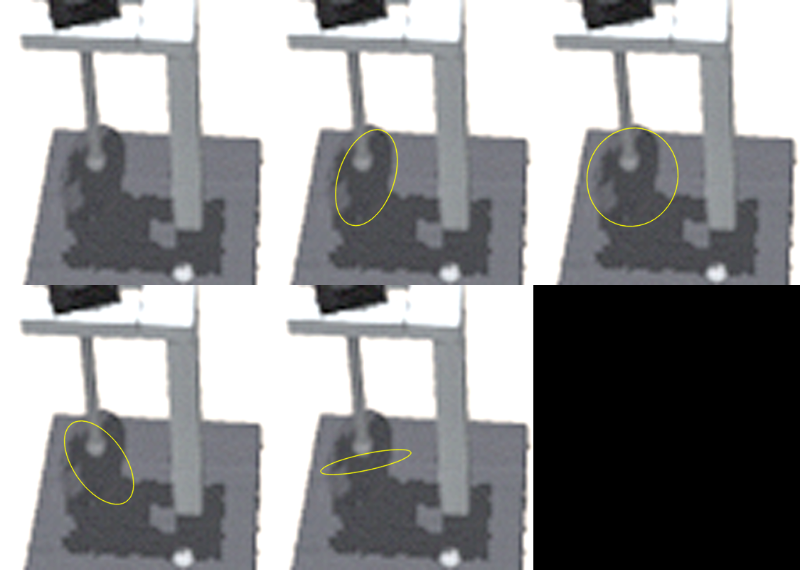

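```bash
cat >> h.py <<'E'
def yawof(R): return np.degrees(np.arctan2(R[1,1],R[0,1]))
def plan(tgt,yaw,n,dp=3,da=2,gain=1.0):
    s,R=st();p=s['eef_pos'].copy();y=np.radians(yawof(R));yt=np.radians(yaw);tgt=np.array(tgt,float)
    dy=(yt-y+np.pi/2)%np.pi-np.pi/2 if True else 0
    rows=[]
    e=np.linalg.norm(tgt-p)
    for i in range(n):
        d=(tgt-p)/(n-i);Rt=np.c_[[-np.sin(y),np.cos(y),0],[np.cos(y),np.sin(y),0],[0,0,-1]]
        a=dy/n;r=np.round(Rt.T@d,dp);rows.append(list(r)+[round(-a,da)]);p=p+Rt@r;y+=round(a,da)
    for i in range(0,n,8): print(json.dumps([[float(v)+0 for v in r] for r in rows[i:i+8]]))
def rep(tgt=None):
    s,R=st();print('t',round(s['time'],2),'pos',s['eef_pos'].round(4),'yaw',yawof(R).round(2),'tilt',R[:2,2].round(4),'F',s['contact_force'].round(1),'open',round(s['opening']*85.4,1),'q6',s['qpos'][5].round(2))
    if tgt is not None:
        d=np.array(tgt)-s['eef_pos'];print('togo tool',(R.T@d).round(4))
import json
E
python3 - <<'E'
from h import *
plan([.5857,-.1118,.14],0,24)
E
```

```text
[[-0.024, -0.022, 0.004, 0.05], [-0.025, -0.021, 0.004, 0.05], [-0.026, -0.02, 0.004, 0.05], [-0.027, -0.018, 0.004, 0.05], [-0.028, -0.017, 0.004, 0.05], [-0.029, -0.015, 0.004, 0.05], [-0.03, -0.014, 0.004, 0.05], [-0.03, -0.013, 0.004, 0.05]]
[[-0.031, -0.011, 0.004, 0.05], [-0.031, -0.009, 0.004, 0.05], [-0.032, -0.008, 0.004, 0.05], [-0.032, -0.006, 0.004, 0.05], [-0.032, -0.005, 0.004, 0.05], [-0.033, -0.003, 0.004, 0.05], [-0.033, -0.001, 0.005, 0.05], [-0.033, 0.0, 0.004, 0.05]]
[[-0.033, 0.002, 0.005, 0.05], [-0.033, 0.003, 0.004, 0.05], [-0.032, 0.005, 0.005, 0.05], [-0.032, 0.007, 0.004, 0.05], [-0.032, 0.008, 0.005, 0.05], [-0.031, 0.01, 0.004, 0.05], [-0.031, 0.012, 0.005, 0.05], [-0.03, 0.013, 0.004, 0.05]]
```

Emit:
jog_arm(
  series=[
    [-0.024, -0.022, 0.003, 0.05],
    [-0.025, -0.021, 0.003, 0.05],
    [-0.026, -0.02, 0.003, 0.05],
    [-0.027, -0.018, 0.003, 0.05],
    [-0.028, -0.017, 0.003, 0.05],
    [-0.029, -0.015, 0.003, 0.05],
    [-0.03, -0.014, 0.003, 0.05],
    [-0.03, -0.013, 0.003, 0.05],
  ],
  grip=0.052,
)

```text
time: 0.77
eef_pos: [0.3793, 0.3654, 0.211]
tcp_rot: [0.406, 0.914, -0.003, -0.002]
contact_force: [-0.0, -0.4, -0.1]
opening: 0.611
```

Run:
```python
from h import *
rep()
plan([.5857,-.1118,.14],0,16)
```

```text
t 0.77 pos [0.3793 0.3654 0.211 ] yaw 42.03 tilt [-0.0064 -0.0043] F [-0.  -0.4 -0.1] open 52.2 q6 -0.16
[[-0.031, -0.01, 0.004, 0.05], [-0.031, -0.009, 0.004, 0.05], [-0.032, -0.007, 0.005, 0.05], [-0.032, -0.006, 0.004, 0.05], [-0.032, -0.004, 0.005, 0.05], [-0.032, -0.002, 0.004, 0.05], [-0.033, -0.001, 0.005, 0.05], [-0.032, 0.001, 0.004, 0.05]]
[[-0.032, 0.002, 0.005, 0.05], [-0.032, 0.004, 0.004, 0.05], [-0.032, 0.006, 0.005, 0.05], [-0.032, 0.007, 0.004, 0.05], [-0.032, 0.009, 0.005, 0.05], [-0.031, 0.01, 0.004, 0.05], [-0.03, 0.012, 0.005, 0.05], [-0.03, 0.013, 0.004, 0.05]]
```

Emit:
jog_arm(
  series=[
    [-0.031, -0.01, 0.003, 0.05],
    [-0.031, -0.009, 0.003, 0.05],
    [-0.032, -0.007, 0.003, 0.05],
    [-0.032, -0.006, 0.003, 0.05],
    [-0.032, -0.004, 0.004, 0.05],
    [-0.032, -0.002, 0.004, 0.05],
    [-0.033, -0.001, 0.004, 0.05],
    [-0.032, 0.001, 0.004, 0.05],
  ],
)

```text
time: 1.43
eef_pos: [0.4805, 0.1133, 0.1792]
tcp_rot: [0.588, 0.809, -0.005, -0.002]
contact_force: [1.2, 0.2, 0.0]
opening: 0.608
```

Run:
```python
from h import *
rep()
plan([.5857,-.1118,.12],0,8)
```

```text
t 1.43 pos [0.4805 0.1133 0.1792] yaw 18.0 tilt [-0.0102 -0.0055] F [1.2 0.2 0. ] open 51.9 q6 -0.28
[[-0.031, 0.004, 0.007, 0.04], [-0.031, 0.005, 0.007, 0.04], [-0.03, 0.006, 0.008, 0.04], [-0.03, 0.007, 0.007, 0.04], [-0.03, 0.009, 0.008, 0.04], [-0.029, 0.01, 0.007, 0.04], [-0.029, 0.011, 0.008, 0.04], [-0.029, 0.012, 0.007, 0.04]]
```

Emit:
jog_arm(
  series=[
    [-0.031, 0.004, 0.006, 0.04],
    [-0.031, 0.005, 0.006, 0.04],
    [-0.03, 0.006, 0.006, 0.04],
    [-0.03, 0.007, 0.006, 0.04],
    [-0.03, 0.009, 0.006, 0.04],
    [-0.028, 0.01, 0.006, 0.04],
    [-0.024, 0.01, 0.004, 0.04],
    [-0.016, 0.008, 0.002, 0.04],
  ],
)

```text
time: 2.1
eef_pos: [0.5779, -0.108, 0.1315]
tcp_rot: [0.717, 0.697, -0.007, -0.004]
contact_force: [0.3, -0.2, -0.3]
opening: 0.613
```

Run:
```python
from h import *
rep()
s=shot('side','s1');t=shot('top','t1')
cv2.imwrite('pics/t1c.png',np.hstack([crop(t,240,160,120,120,3),crop(s,220,160,120,160,3)[:360]]))
rep([.5857,-.1118,.06])
plan([.5857,-.1118,.06],0,8)
```

```text
t 2.1 pos [ 0.5779 -0.108   0.1315] yaw -1.58 tilt [-0.015  -0.0041] F [ 0.3 -0.2 -0.3] open 52.4 q6 -0.32
t 2.2 pos [ 0.5781 -0.1083  0.1316] yaw -1.58 tilt [-0.0149 -0.0042] F [-0.   1.2  0.4] open 52.1 q6 -0.32
togo tool [-0.0029  0.0088  0.0715]
[[0.0, 0.001, 0.009, 0.0], [0.0, 0.001, 0.009, 0.0], [-0.001, 0.001, 0.009, 0.0], [0.0, 0.001, 0.009, 0.0], [-0.001, 0.001, 0.009, 0.0], [0.0, 0.001, 0.009, 0.0], [-0.001, 0.001, 0.009, 0.0], [0.0, 0.001, 0.009, 0.0]]
```

View pics/t1c.png

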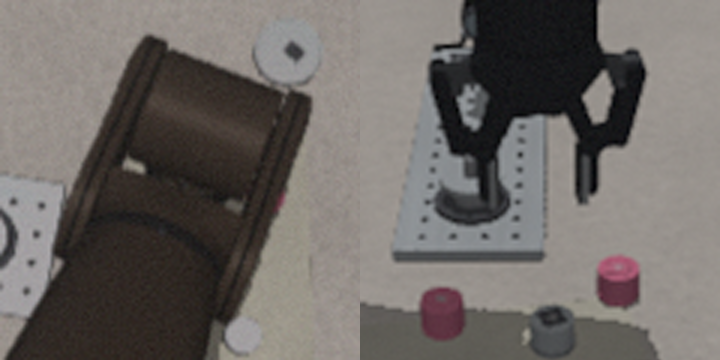

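Emit:
jog_arm(
  series=[
    [-0.001, 0.002, 0.01, 0],
    [-0.001, 0.002, 0.012, 0],
    [-0.001, 0.002, 0.012, 0],
    [0, 0.002, 0.012, 0],
    [0, 0.001, 0.012, 0],
    [0, 0, 0.01, 0],
    [0, 0, 0.005, 0],
    [0, 0, 0, 0],
  ],
)

```text
time: 2.87
eef_pos: [0.5827, -0.1064, 0.0477]
tcp_rot: [0.714, 0.7, -0.008, -0.007]
contact_force: [-0.6, -0.7, -0.8]
opening: 0.609
```

Run:
```python
from h import *
s=shot('side','s2')
cv2.imwrite('pics/s2c.png',crop(s,230,180,120,120,6))
rep([.5857,-.1118,.014])
```

```text
t 2.92 pos [ 0.5828 -0.1065  0.0481] yaw -1.19 tilt [-0.0217 -0.0006] F [0.1 0.8 0.1] open 52.1 q6 -0.32
togo tool [-0.0052  0.0038  0.034 ]
```

View pics/s2c.png

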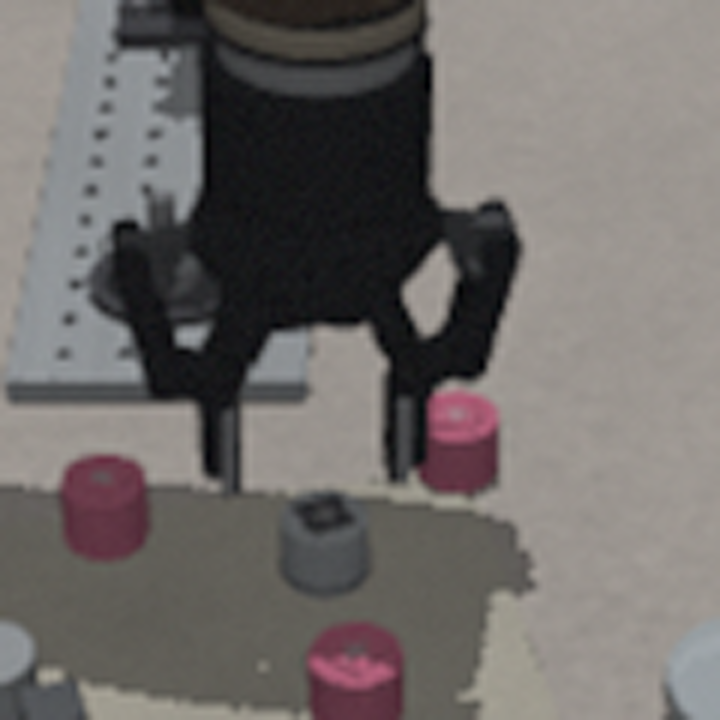

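Emit:
jog_arm(
  series=[
    [-0.003, 0.002, 0.003, 0],
    [-0.002, 0.002, 0.005, 0],
    [-0.001, 0, 0.007, 0],
    [-0.001, 0, 0.007, 0],
    [-0.001, 0, 0.006, 0],
    [0, 0, 0.004, 0],
    [0, 0, 0.002, 0],
    [0, 0, 0, 0],
  ],
)

```text
time: 3.58
eef_pos: [0.5883, -0.1165, 0.0129]
tcp_rot: [0.715, 0.7, -0.007, -0.005]
contact_force: [0.3, 0.1, 0.2]
opening: 0.607
```

Run:
```python
from h import *
rep([.5857,-.1118,.014])
s=shot('side','s3')
cv2.imwrite('pics/s3c.png',crop(s,230,180,120,120,6))
```

```text
t 3.58 pos [ 0.5883 -0.1165  0.0129] yaw -1.22 tilt [-0.0167 -0.0025] F [0.3 0.1 0.2] open 51.8 q6 -0.33
togo tool [ 0.0047 -0.0027 -0.001 ]
```

View pics/s3c.png

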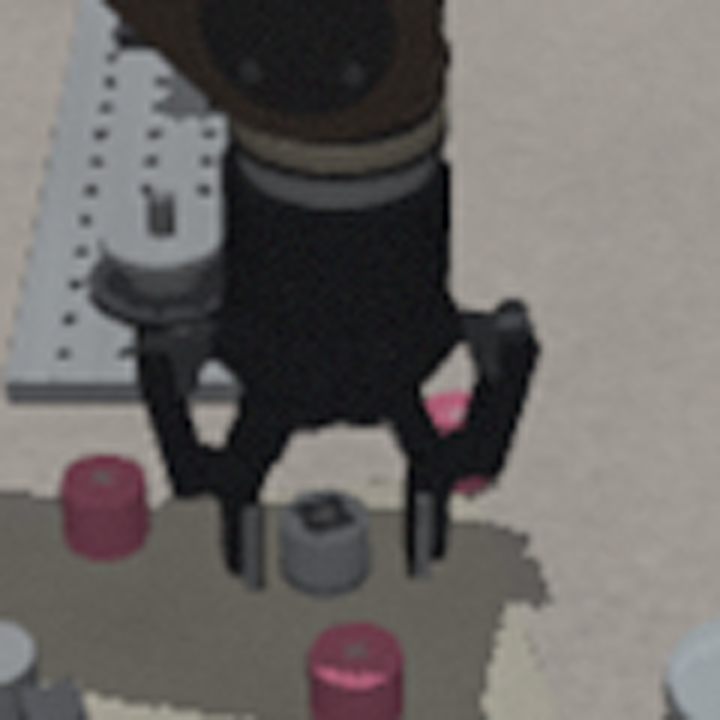

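Emit:
jog_arm(
  series=[
    [0.003, -0.002, 0, 0],
    [0.002, -0.001, 0, 0],
    [0, 0, 0, 0],
    [0, 0, 0, 0],
    [0, 0, 0, 0],
    [0, 0, 0, 0],
    [0, 0, 0, 0],
    [0, 0, 0, 0],
  ],
)

```text
time: 4.3
eef_pos: [0.5861, -0.1108, 0.0148]
tcp_rot: [0.714, 0.7, -0.006, -0.004]
contact_force: [-0.2, -0.5, -0.0]
opening: 0.606
```

Run:
```python
from h import *
rep([.5857,-.1118,.014])
```

```text
t 4.3 pos [ 0.5861 -0.1108  0.0148] yaw -1.17 tilt [-0.0139 -0.0035] F [-0.2 -0.5 -0. ] open 51.7 q6 -0.33
togo tool [-0.001  -0.0004  0.0008]
```

Emit:
jog_arm(
  series=[
    [0, 0, 0, 0],
    [0, 0, 0, 0],
    [0, 0, 0, 0],
    [0, 0, 0, 0],
    [0, 0, 0, 0],
    [0, 0, 0, 0],
    [0, 0, 0, 0],
    [0, 0, 0, 0],
  ],
  grip=0.015,
  grip_force=40,
)

```text
time: 4.97
eef_pos: [0.5864, -0.111, 0.0153]
tcp_rot: [0.714, 0.7, -0.006, -0.003]
contact_force: [0.5, -1.0, 0.6]
opening: 0.366
```

Run:
```python
from h import *
rep([.5857,-.1118,.014])
```

```text
t 4.97 pos [ 0.5864 -0.111   0.0153] yaw -1.18 tilt [-0.0135 -0.0035] F [ 0.5 -1.   0.6] open 31.3 q6 -0.33
togo tool [-0.0008 -0.0007  0.0013]
```

Emit:
jog_arm(
  series=[
    [0, 0, -0.004, 0],
    [0, 0, -0.01, 0],
    [0, 0, -0.015, 0],
    [0, 0, -0.018, 0],
    [0, 0, -0.018, 0],
    [0, 0, -0.015, 0],
    [0, 0, -0.01, 0],
    [0, 0, 0, 0],
  ],
)

```text
time: 5.63
eef_pos: [0.5864, -0.1102, 0.111]
tcp_rot: [0.714, 0.7, -0.007, -0.005]
contact_force: [0.7, -0.5, 0.0]
opening: 0.361
```

Run:
```python
from h import *
rep([.5425,.0626,.095])
plan([.5425,.0626,.105],-1.2,8)
```

```text
t 5.63 pos [ 0.5864 -0.1102  0.111 ] yaw -1.18 tilt [-0.0168 -0.0024] F [ 0.7 -0.5  0. ] open 30.9 q6 -0.33
togo tool [ 0.1719 -0.0472  0.0164]
[[0.021, -0.006, 0.001, 0.0], [0.022, -0.006, 0.001, 0.0], [0.021, -0.006, 0.001, 0.0], [0.022, -0.006, 0.001, 0.0], [0.021, -0.006, 0.001, 0.0], [0.022, -0.006, 0.0, 0.0], [0.021, -0.006, 0.001, 0.0], [0.022, -0.005, 0.0, 0.0]]
```

Emit:
jog_arm(
  series=[
    [0.015, -0.004, 0, 0],
    [0.025, -0.007, 0, 0],
    [0.03, -0.008, 0, 0],
    [0.03, -0.008, 0, 0],
    [0.03, -0.008, 0, 0],
    [0.024, -0.006, 0, 0],
    [0.014, -0.004, 0, 0],
    [0.004, -0.001, 0, 0],
  ],
)

```text
time: 6.3
eef_pos: [0.5365, 0.0731, 0.1063]
tcp_rot: [0.716, 0.698, -0.009, -0.009]
contact_force: [0.0, 0.8, -0.7]
opening: 0.362
```

Run:
```python
from h import *
rep([.5425,.0626,.095])
s=shot('side','s4');t=shot('top','t4')
cv2.imwrite('pics/s4c.png',crop(s,210,140,100,110,7))
cv2.imwrite('pics/t4c.png',crop(t,180,190,100,90,7))
```

```text
t 6.3 pos [0.5365 0.0731 0.1063] yaw -1.48 tilt [-0.025  -0.0005] F [ 0.   0.8 -0.7] open 30.9 q6 -0.02
togo tool [-0.0103  0.0065  0.0111]
```

View pics/s4c.png

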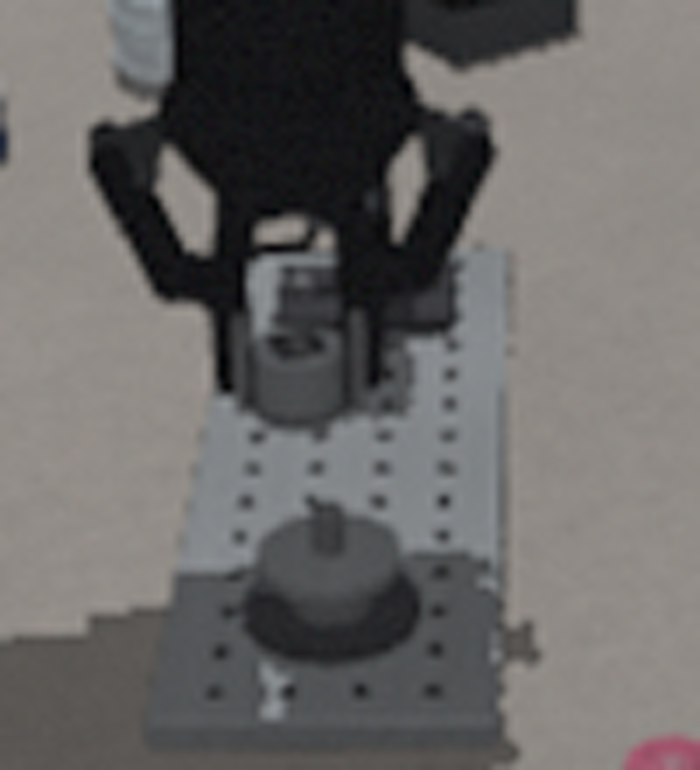

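View pics/t4c.png

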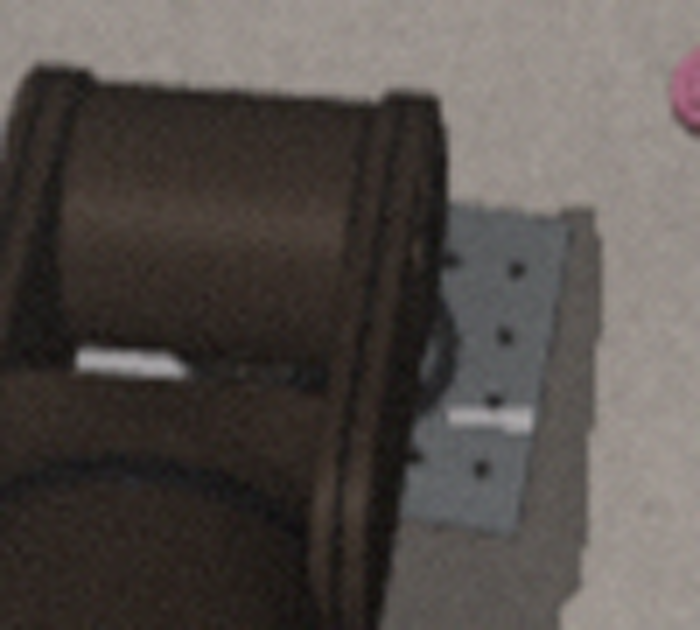

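Run:
```python
from h import *
s=cv2.imread('pics/side0.png');t=cv2.imread('pics/top0.png')
g=lambda im:cv2.convertScaleAbs(im,alpha=1.6)
pin=(.5425,.0626)
a=g(crop(s,235,195,45,45,9));b=g(crop(t,210,215,45,45,9))
for im,n,x0,y0 in((a,'side',235,195),(b,'top',210,215)):
    circ(im,n,pin,.026,.04,9,x0,y0,(0,255,255));circ(im,n,pin,.006,.055,9,x0,y0,(0,255,0));circ(im,n,pin,.006,.04,9,x0,y0,(255,255,0))
car=(.5857,-.1118)
a2=g(crop(s,262,252,45,45,9));b2=g(crop(t,278,203,45,45,9))
for im,n,x0,y0 in((a2,'side',262,252),(b2,'top',278,203)):
    circ(im,n,car,.016,.026,9,x0,y0,(0,255,255));circ(im,n,car,.016,.0,9,x0,y0,(0,255,0))
im=np.vstack([np.hstack([a,b]),np.hstack([a2,b2])]);cv2.imwrite('pics/ov1.png',cv2.resize(im,(600,600)))
```

```text
(no output)
```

View pics/ov1.png

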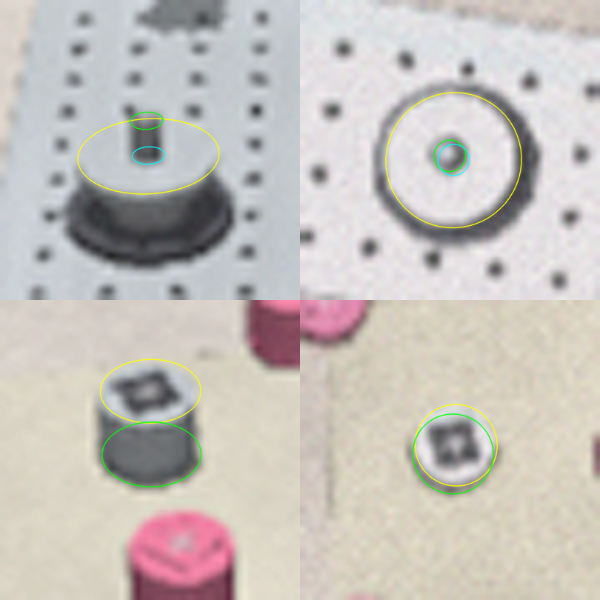

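Emit:
jog_arm(
  series=[
    [-0.004, 0.003, 0.004, 0],
    [-0.004, 0.003, 0.006, 0],
    [-0.002, 0.001, 0.006, 0],
    [0, 0, 0.005, 0],
    [0, 0, 0.002, 0],
    [0, 0, 0, 0],
    [0, 0, 0, 0],
    [0, 0, 0, 0],
  ],
)

```text
time: 7.07
eef_pos: [0.5449, 0.0548, 0.0788]
tcp_rot: [0.719, 0.695, -0.01, -0.009]
contact_force: [0.2, -0.7, -0.5]
opening: 0.362
```

```bash
cat >> h.py <<'E'
def look(name,tz,dx=0,dy=0):
    # overlay carrier (TCP at tz above underside) and pin in side view
    s,R=st();p=s['eef_pos'];im=shot('side',name);x0,y0,k=225,170,10
    c=cv2.convertScaleAbs(crop(im,x0,y0,60,60,k),alpha=1.8)
    o=p-tz*np.array([0,0,1.]);cc=o[:2]+[-.0007+dx,-.0007+dy]
    circ(c,'side',cc,.016,o[2]+.026,k,x0,y0,(0,255,255));circ(c,'side',cc,.016,o[2],k,x0,y0,(0,255,0))
    circ(c,'side',(.5428,.0626),.026,.04,k,x0,y0,(255,255,0));circ(c,'side',(.5428,.0626),.006,.055,k,x0,y0,(255,0,255))
    cv2.imwrite(f'pics/{name}c.png',c)
E
python3 - <<'E'
from h import *
rep([.5432,.0634,.08])
look('s5',.0153)
E
```

```text
t 7.07 pos [0.5449 0.0548 0.0788] yaw -1.93 tilt [-0.0267 -0.0021] F [ 0.2 -0.7 -0.5] open 30.9 q6 -0.05
togo tool [ 0.0085 -0.002  -0.0011]
```

View pics/s5c.png

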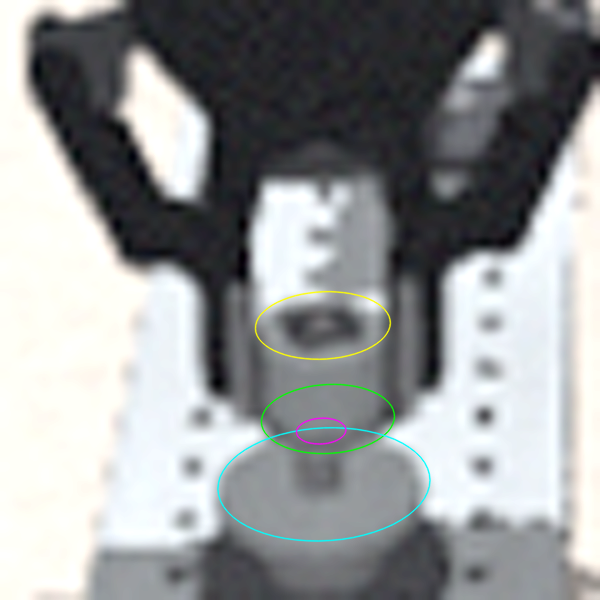

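Run:
```python
from h import *
rep([.5432,.0634,.08])
```

```text
t 7.12 pos [0.5449 0.0549 0.0789] yaw -1.93 tilt [-0.0265 -0.0021] F [ 0.7 -0.4 -0.6] open 31.2 q6 -0.05
togo tool [ 0.0084 -0.002  -0.0011]
```

Emit:
jog_arm(
  series=[
    [0.003, -0.001, 0, 0],
    [0.003, -0.001, 0, 0],
    [0, 0, 0, 0],
    [0, 0, 0, 0],
    [0, 0, 0, 0],
    [0, 0, 0, 0],
    [0, 0, 0, 0],
    [0, 0, 0, 0],
  ],
)

```text
time: 7.78
eef_pos: [0.5435, 0.0625, 0.0805]
tcp_rot: [0.718, 0.696, -0.009, -0.007]
contact_force: [-0.6, -0.3, -0.7]
opening: 0.365
```

Run:
```python
from h import *
rep([.5432,.0634,.08])
look('s6',.0153)
```

```text
t 7.78 pos [0.5435 0.0625 0.0805] yaw -1.84 tilt [-0.0236 -0.0023] F [-0.6 -0.3 -0.7] open 31.2 q6 -0.03
togo tool [ 0.0009 -0.0004  0.0005]
```

View pics/s6c.png

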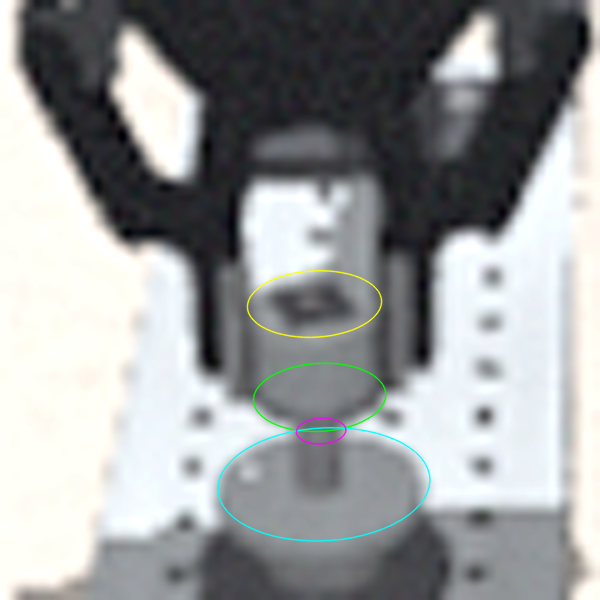

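Run:
```python
from h import *
im=cv2.imread('pics/s6.png');c=crop(im,240,190,34,34,18);c=cv2.createCLAHE(3,(4,4)).apply(cv2.cvtColor(c,cv2.COLOR_BGR2GRAY));cv2.imwrite('pics/s6d.png',c)
```

```text
(no output)
```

View pics/s6d.png

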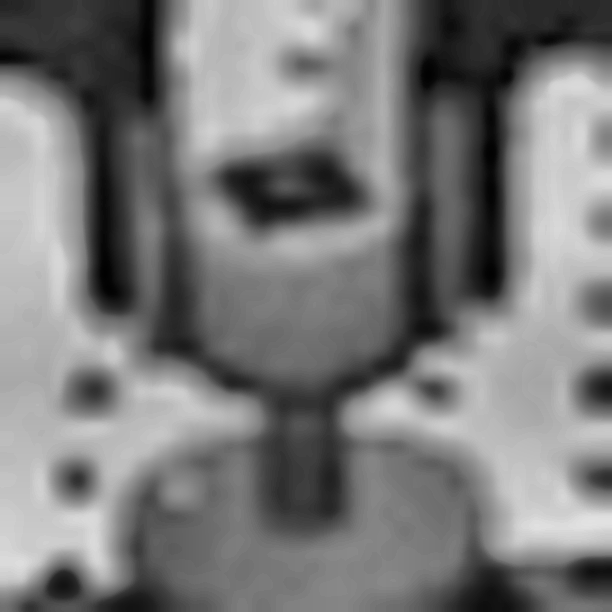

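Run:
```python
from h import *
print(onz('side',256.1-.5+.03,200.3-.5,.0922), onz('side',240+303/18-.5,190+520/18-.5,.04))
```

```text
[0.54201453 0.06039577 0.0922    ] [0.54119891 0.06017371 0.04      ]
```

Emit:
jog_arm(
  series=[
    [0.001, 0, 0.002, 0],
    [0, 0, 0.002, 0],
    [0, 0, 0.002, 0],
    [0, 0, 0.002, 0],
    [0, 0, 0.001, 0],
    [0, 0, 0, 0],
    [0, 0, 0, 0],
    [0, 0, 0, 0],
  ],
)

```text
time: 8.5
eef_pos: [0.543, 0.0633, 0.0699]
tcp_rot: [0.718, 0.695, -0.01, -0.008]
contact_force: [-0.6, -0.5, 0.7]
opening: 0.36
```

Run:
```python
from h import *
rep([.5432,.0634,.0553])
```

```text
t 8.5 pos [0.543  0.0633 0.0699] yaw -1.86 tilt [-0.0248 -0.0022] F [-0.6 -0.5  0.7] open 30.8 q6 -0.03
togo tool [0.0001 0.0005 0.0146]
```

Emit:
jog_arm(
  series=[
    [0, 0, 0.002, 0],
    [0, 0, 0.002, 0],
    [0, 0, 0.002, 0],
    [0, 0, 0.001, 0],
    [0, 0, 0, 0],
    [0, 0, 0, 0],
    [0, 0, 0, 0],
    [0, 0, 0, 0],
  ],
)

```text
time: 9.17
eef_pos: [0.543, 0.0633, 0.0623]
tcp_rot: [0.718, 0.695, -0.01, -0.008]
contact_force: [-0.3, 0.4, -0.2]
opening: 0.364
```

Run:
```python
from h import *
rep([.5432,.0634,.0553])
im=shot('side','s7');c=crop(im,240,185,34,38,16);c=cv2.createCLAHE(3,(4,4)).apply(cv2.cvtColor(c,cv2.COLOR_BGR2GRAY));cv2.imwrite('pics/s7d.png',c)
```

```text
t 9.17 pos [0.543  0.0633 0.0623] yaw -1.86 tilt [-0.0244 -0.0022] F [-0.3  0.4 -0.2] open 31.1 q6 -0.03
togo tool [0.0001 0.0004 0.007 ]
```

View pics/s7d.png

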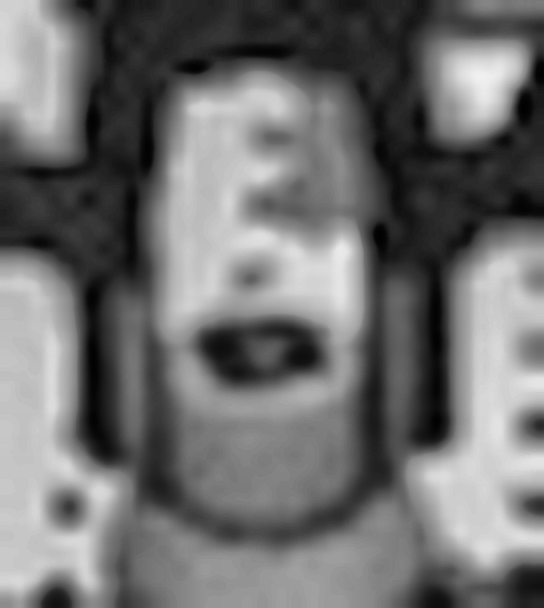

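Emit:
jog_arm(
  series=[
    [0, 0, 0.002, 0],
    [0, 0, 0.002, 0],
    [0, 0, 0.001, 0],
    [0, 0, 0.001, 0],
    [0, 0, 0.001, 0],
    [0, 0, 0, 0],
    [0, 0, 0, 0],
    [0, 0, 0, 0],
  ],
)

```text
time: 9.88
eef_pos: [0.5433, 0.0632, 0.0554]
tcp_rot: [0.718, 0.695, -0.009, -0.007]
contact_force: [0.6, 0.6, -0.1]
opening: 0.363
```

Run:
```python
from h import *
rep([.5432,.0634,.0553])
```

```text
t 9.88 pos [0.5433 0.0632 0.0554] yaw -1.86 tilt [-0.0237 -0.0023] F [ 0.6  0.6 -0.1] open 31.0 q6 -0.03
togo tool [ 0.0002 -0.0001  0.0001]
```

Emit:
jog_arm(
  series=[
    [0, 0, 0.001, 0],
    [0, 0, 0.001, 0],
    [0, 0, 0, 0],
    [0, 0, 0, 0],
    [0, 0, 0, 0],
    [0, 0, 0, 0],
    [0, 0, 0, 0],
    [0, 0, 0, 0],
  ],
)

```text
time: 10.55
eef_pos: [0.5436, 0.0632, 0.0554]
tcp_rot: [0.718, 0.696, -0.01, -0.007]
contact_force: [-1.3, 0.2, 1.3]
opening: 0.363
```

Run:
```python
from h import *
rep([.5432,.0634,.0553])
```

```text
t 10.55 pos [0.5436 0.0632 0.0554] yaw -1.85 tilt [-0.0241 -0.0025] F [-1.3  0.2  1.3] open 31.0 q6 -0.03
togo tool [ 0.0001 -0.0004  0.0001]
```

Emit:
jog_arm(
  series=[
    [0, 0, 0, 0],
    [0, 0, 0, 0],
    [0, 0, 0, 0],
    [0, 0, 0, 0],
    [0, 0, 0, 0],
    [0, 0, -0.001, 0],
    [0, 0, -0.002, 0],
    [0, 0, -0.003, 0],
  ],
  grip=0.05,
)

```text
time: 11.22
eef_pos: [0.5432, 0.0632, 0.0606]
tcp_rot: [0.718, 0.696, -0.01, -0.008]
contact_force: [-0.2, -0.2, -0.0]
opening: 0.586
```

Run:
```python
from h import *
rep()
im=shot('side','s8');c=crop(im,240,180,34,38,16);c=cv2.createCLAHE(3,(4,4)).apply(cv2.cvtColor(c,cv2.COLOR_BGR2GRAY));cv2.imwrite('pics/s8d.png',c)
```

```text
t 11.22 pos [0.5432 0.0632 0.0606] yaw -1.85 tilt [-0.0256 -0.0024] F [-0.2 -0.2 -0. ] open 50.0 q6 -0.03
```

View pics/s8d.png

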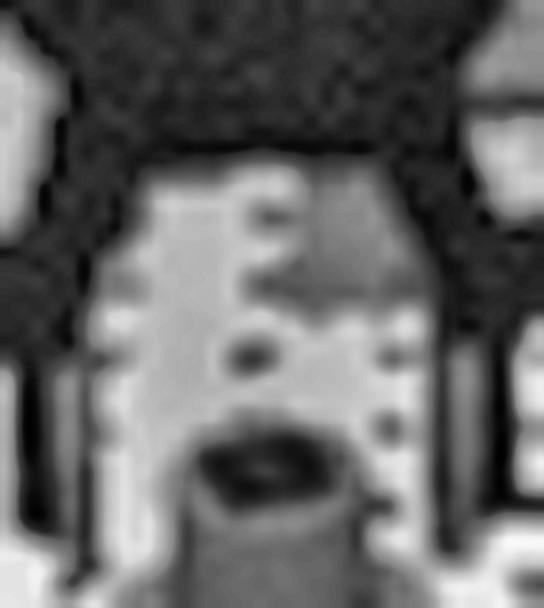

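Emit:
jog_arm(
  series=[
    [0, 0, -0.01, 0],
    [0, 0, -0.02, 0],
    [0, 0, -0.025, 0],
    [-0.005, 0, -0.03, 0],
    [-0.015, 0, -0.03, 0],
    [-0.025, 0, -0.025, 0],
    [-0.032, 0, -0.02, -0.02],
    [-0.035, 0, -0.01, -0.02],
  ],
)

```text
time: 11.93
eef_pos: [0.5428, -0.046, 0.2413]
tcp_rot: [0.7, 0.714, -0.011, -0.01]
contact_force: [0.6, 0.1, 1.4]
opening: 0.584
```

Run:
```python
from h import *
rep()
plan([.4907,-.4015,.285],6,12)
```

```text
t 11.93 pos [ 0.5428 -0.046   0.2413] yaw 1.11 tilt [-0.0294 -0.002 ] F [0.6 0.1 1.4] open 49.8 q6 -0.28
[[-0.03, -0.005, -0.004, -0.01], [-0.029, -0.005, -0.004, -0.01], [-0.029, -0.006, -0.004, -0.01], [-0.029, -0.006, -0.004, -0.01], [-0.029, -0.006, -0.003, -0.01], [-0.029, -0.006, -0.004, -0.01], [-0.029, -0.007, -0.003, -0.01], [-0.029, -0.007, -0.004, -0.01]]
[[-0.029, -0.007, -0.003, -0.01], [-0.03, -0.008, -0.004, -0.01], [-0.029, -0.008, -0.003, -0.01], [-0.029, -0.007, -0.004, -0.01]]
```

Emit:
jog_arm(
  series=[
    [-0.036, -0.006, -0.005, -0.01],
    [-0.036, -0.006, -0.005, -0.01],
    [-0.036, -0.006, -0.005, -0.01],
    [-0.036, -0.007, -0.005, -0.01],
    [-0.036, -0.007, -0.005, -0.01],
    [-0.036, -0.007, -0.005, -0.01],
    [-0.034, -0.007, -0.004, -0.01],
    [-0.028, -0.006, -0.003, -0.01],
  ],
)

```text
time: 12.6
eef_pos: [0.5059, -0.34, 0.2986]
tcp_rot: [0.669, 0.744, -0.008, 0.0]
contact_force: [1.0, -0.7, 0.1]
opening: 0.586
```

Run:
```python
from h import *
rep([.4907,-.4015,.27])
```

```text
t 12.6 pos [ 0.5059 -0.34    0.2986] yaw 6.07 tilt [-0.0104 -0.012 ] F [ 1.  -0.7  0.1] open 50.0 q6 -0.85
togo tool [-0.0592 -0.0213  0.0295]
```

Emit:
jog_arm(
  series=[
    [-0.018, -0.006, 0.003, 0],
    [-0.015, -0.005, 0.003, 0],
    [-0.01, -0.004, 0.003, 0],
    [-0.006, -0.002, 0.003, 0],
    [-0.003, -0.001, 0, 0],
    [0, 0, 0, 0],
    [0, 0, 0, 0],
    [0, 0, 0, 0],
  ],
)

```text
time: 13.27
eef_pos: [0.4909, -0.4015, 0.293]
tcp_rot: [0.671, 0.741, -0.008, 0.003]
contact_force: [0.0, 0.8, 0.2]
opening: 0.587
```

Run:
```python
from h import *
rep([.4912,-.4013,.177])
im=shot('side','s9');cv2.imwrite('pics/s9c.png',crop(im,170,200,150,180,4)[:600])
```

```text
t 13.27 pos [ 0.4909 -0.4015  0.293 ] yaw 5.72 tilt [-0.0061 -0.0169] F [0.  0.8 0.2] open 50.1 q6 -0.94
togo tool [0.002  0.0012 0.116 ]
```

View pics/s9c.png

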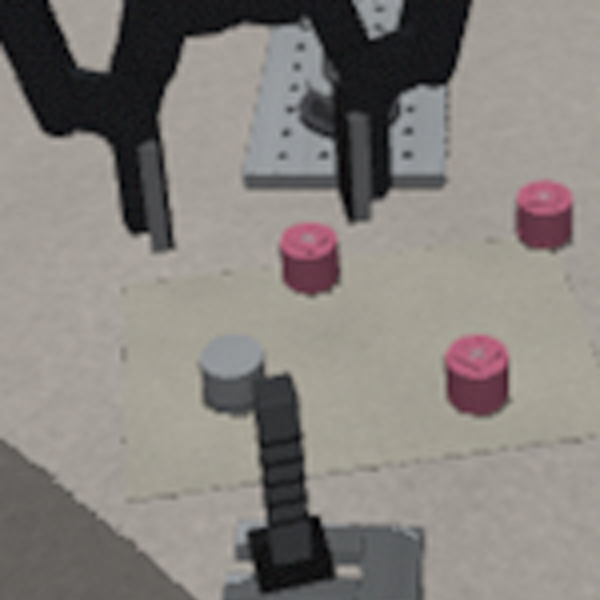

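Emit:
jog_arm(
  series=[
    [0, 0, 0.008, 0],
    [0.001, 0.001, 0.014, 0],
    [0.001, 0, 0.016, 0],
    [0, 0, 0.016, 0],
    [0, 0, 0.014, 0],
    [0, 0, 0.008, 0],
    [0, 0, 0.002, 0],
    [0, 0, 0, 0],
  ],
)

```text
time: 13.98
eef_pos: [0.4925, -0.3952, 0.206]
tcp_rot: [0.669, 0.743, -0.008, 0.002]
contact_force: [0.3, -0.3, -0.0]
opening: 0.59
```

Run:
```python
from h import *
rep([.4912,-.4013,.177])
im=shot('side','s10');cv2.imwrite('pics/s10c.png',crop(im,190,240,110,120,5)[:600])
```

```text
t 13.98 pos [ 0.4925 -0.3952  0.206 ] yaw 6.06 tilt [-0.0074 -0.0139] F [ 0.3 -0.3 -0. ] open 50.3 q6 -0.93
togo tool [-0.0056 -0.0017  0.0291]
```

View pics/s10c.png

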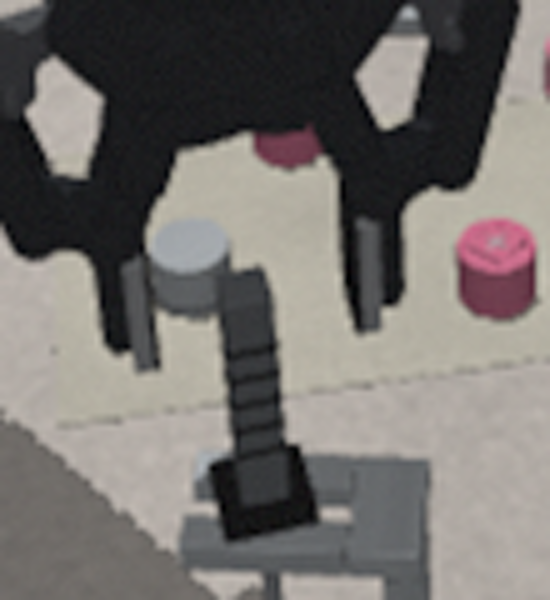

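Emit:
jog_arm(
  series=[
    [-0.002, -0.001, 0.005, 0],
    [-0.002, -0.001, 0.006, 0],
    [-0.001, 0, 0.006, 0],
    [0, 0, 0.005, 0],
    [0, 0, 0.002, 0],
    [0, 0, 0, 0],
    [0, 0, 0, 0],
    [0, 0, 0, 0],
  ],
)

```text
time: 14.7
eef_pos: [0.492, -0.4031, 0.1833]
tcp_rot: [0.669, 0.743, -0.008, 0.005]
contact_force: [0.1, -0.1, -0.6]
opening: 0.584
```

Run:
```python
from h import *
rep([.4912,-.4013,.177])
im=shot('side','s11');cv2.imwrite('pics/s11c.png',crop(im,190,240,110,120,5)[:600])
```

```text
t 14.7 pos [ 0.492  -0.4031  0.1833] yaw 6.03 tilt [-0.003  -0.0187] F [ 0.1 -0.1 -0.6] open 49.9 q6 -0.94
togo tool [ 0.0019 -0.0006  0.0063]
```

View pics/s11c.png

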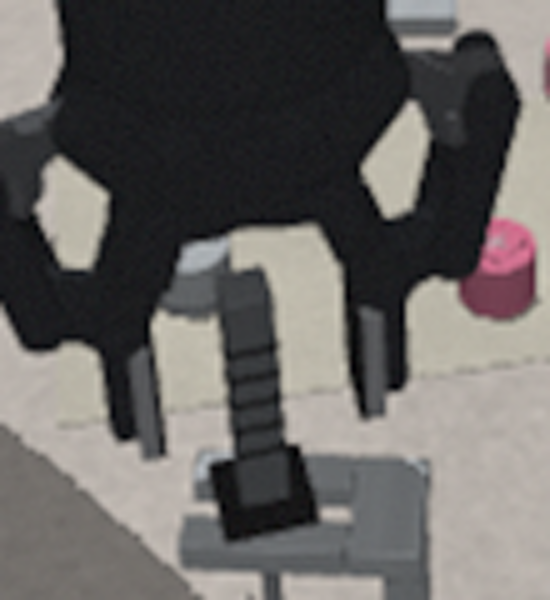

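Emit:
jog_arm(
  series=[
    [0.001, 0, 0.003, 0],
    [0, 0, 0.002, 0],
    [0, 0, 0, 0],
    [0, 0, 0, 0],
    [0, 0, 0, 0],
    [0, 0, 0, 0],
    [0, 0, 0, 0],
    [0, 0, 0, 0],
  ],
  grip=0.025,
  grip_force=40,
)

```text
time: 15.42
eef_pos: [0.4923, -0.4022, 0.179]
tcp_rot: [0.669, 0.743, -0.008, 0.006]
contact_force: [0.7, -0.5, -0.2]
opening: 0.292
```

Run:
```python
from h import *
rep([.4912,-.4013,.177])
```

```text
t 15.42 pos [ 0.4923 -0.4022  0.179 ] yaw 6.05 tilt [-0.0017 -0.0202] F [ 0.7 -0.5 -0.2] open 24.9 q6 -0.94
togo tool [ 0.0011 -0.001   0.002 ]
```

Now squeeze.

Emit:
jog_arm(
  series=[
    [0.001, -0.001, 0, 0],
    [0, 0, 0, 0],
    [0, 0, 0, 0],
    [0, 0, 0, 0],
    [0, 0, 0, 0],
    [0, 0, 0, 0],
    [0, 0, 0, 0],
    [0, 0, 0, 0],
  ],
  grip=0.0,
  grip_force=60,
)

```text
time: 16.08
eef_pos: [0.4912, -0.4014, 0.1792]
tcp_rot: [0.669, 0.743, -0.008, 0.006]
contact_force: [-1.6, 0.4, 0.1]
opening: 0.143
```

Run:
```python
from h import *
rep([.4912,-.4013,.177])
im=shot('side','s12');cv2.imwrite('pics/s12c.png',crop(im,190,260,110,120,5)[:600])
```

```text
t 16.08 pos [ 0.4912 -0.4014  0.1792] yaw 6.05 tilt [-0.0012 -0.0206] F [-1.6  0.4  0.1] open 12.2 q6 -0.94
togo tool [ 0.0001 -0.      0.0022]
```

View pics/s12c.png

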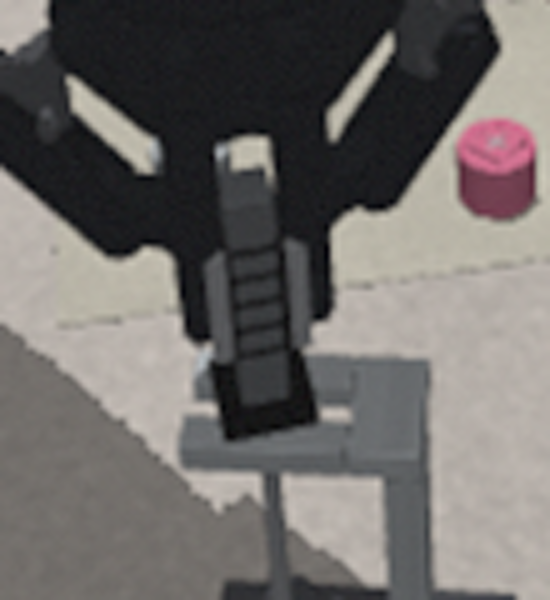

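Emit:
jog_arm(
  series=[
    [0, 0, -0.003, 0],
    [0, 0, -0.005, 0],
    [0, 0, -0.006, 0],
    [0, 0, -0.006, 0],
    [0, 0, -0.005, 0],
    [0, 0, -0.002, 0],
    [0, 0, 0, 0],
    [0, 0, 0, 0],
  ],
)

```text
time: 16.8
eef_pos: [0.4913, -0.4007, 0.2097]
tcp_rot: [0.669, 0.743, -0.008, 0.007]
contact_force: [-0.1, -0.3, -0.9]
opening: 0.142
```

Run:
```python
from h import *
rep([.4322,-.3902,.207])
im=shot('side','s13');cv2.imwrite('pics/s13c.png',crop(im,190,260,110,160,4)[:640])
```

```text
t 16.8 pos [ 0.4913 -0.4007  0.2097] yaw 6.05 tilt [-0.0009 -0.021 ] F [-0.1 -0.3 -0.9] open 12.1 q6 -0.94
togo tool [ 0.0168 -0.0577  0.0025]
```

View pics/s13c.png

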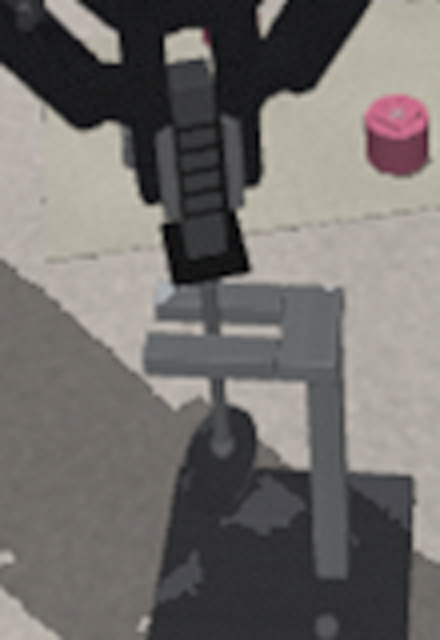

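Emit:
jog_arm(
  series=[
    [0.001, -0.004, 0, 0],
    [0.003, -0.009, 0, 0],
    [0.003, -0.012, 0, 0],
    [0.003, -0.012, 0, 0],
    [0.003, -0.011, 0, 0],
    [0.003, -0.008, 0, 0],
    [0.001, -0.004, 0, 0],
    [0, 0, 0, 0],
  ],
)

```text
time: 17.52
eef_pos: [0.423, -0.3875, 0.2065]
tcp_rot: [0.669, 0.744, -0.008, 0.004]
contact_force: [0.3, -1.6, -0.2]
opening: 0.144
```

Run:
```python
from h import *
rep([.4322,-.3902,.25])
im=shot('side','s14');cv2.imwrite('pics/s14c.png',crop(im,170,240,130,160,4)[:640])
```

```text
t 17.52 pos [ 0.423  -0.3875  0.2065] yaw 6.07 tilt [-0.0053 -0.0167] F [ 0.3 -1.6 -0.2] open 12.3 q6 -1.01
togo tool [-0.0044  0.0086 -0.0435]
```

View pics/s14c.png

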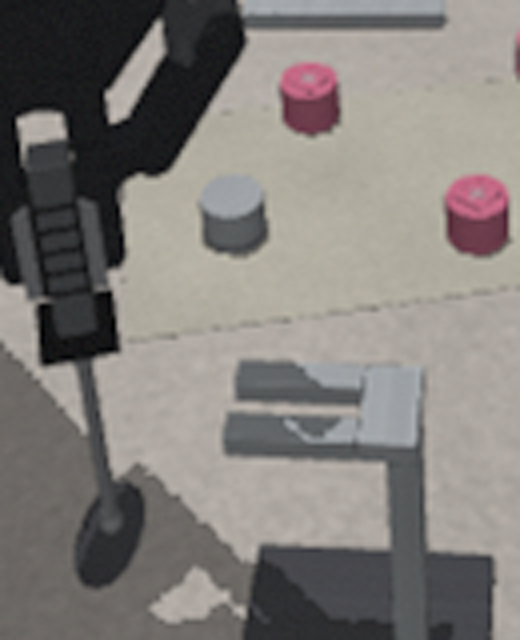

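```bash
cat >> h.py <<'E'
RG=Rot.from_quat([.669,.743,-.008,.006]).as_matrix()  # grasp
def yz(a): return Rot.from_euler('z',np.radians(a)).as_matrix()
Mt=None
def mirror():
    s,R=st()
    Rg=Rot.from_quat(np.array([.669,.743,-.008,.006])/np.linalg.norm([.669,.743,-.008,.006])).as_matrix()
    D=R@Rg.T
    o=s['eef_pos']+D@np.array([0,0,-.1442]);Rm=D@yz(6.05);return o,Rm
def check():
    o,Rm=mirror();rx=yz(82.4)
    mark=np.array([.5433,.0628,.067]);lens=np.array([.5433,.0628,0])+rx@[.15,0,.105]
    print('mirror',o.round(4),'mark',(Rm.T@(mark-o)).round(4),'lens',(Rm.T@(lens-o)).round(4))
E
python3 - <<'E'
from h import *
check();plan([.5433,.0628,.285],82.4,16)
E
```

```text
mirror [ 0.4228 -0.3871  0.0623] mark [0.1678 0.4344 0.0037] lens [0.2033 0.5803 0.0413]
[[0.027, 0.01, -0.005, -0.08], [0.026, 0.013, -0.005, -0.08], [0.025, 0.015, -0.005, -0.08], [0.024, 0.017, -0.005, -0.08], [0.023, 0.018, -0.005, -0.08], [0.021, 0.02, -0.005, -0.08], [0.019, 0.022, -0.005, -0.08], [0.018, 0.023, -0.005, -0.08]]
[[0.016, 0.025, -0.005, -0.08], [0.013, 0.026, -0.005, -0.08], [0.011, 0.027, -0.005, -0.08], [0.009, 0.027, -0.005, -0.08], [0.007, 0.028, -0.005, -0.08], [0.005, 0.029, -0.005, -0.08], [0.003, 0.029, -0.004, -0.08], [0.0, 0.029, -0.005, -0.08]]
```

Emit:
jog_arm(
  series=[
    [0.014, 0.005, -0.01, -0.04],
    [0.024, 0.012, -0.012, -0.08],
    [0.025, 0.014, -0.012, -0.08],
    [0.024, 0.016, -0.012, -0.08],
    [0.023, 0.018, -0.01, -0.08],
    [0.022, 0.019, -0.008, -0.08],
    [0.02, 0.021, -0.006, -0.08],
    [0.018, 0.022, -0.004, -0.08],
  ],
)

```text
time: 18.23
eef_pos: [0.4828, -0.1759, 0.2792]
tcp_rot: [0.411, 0.912, -0.008, 0.002]
contact_force: [0.5, 0.5, -1.1]
opening: 0.145
```

Run:
```python
from h import *
rep();check();plan([.5433,.0628,.282],82.4,10)
```

```text
t 18.23 pos [ 0.4828 -0.1759  0.2792] yaw 41.5 tilt [-0.0025 -0.0169] F [ 0.5  0.5 -1.1] open 12.3 q6 -1.26
mirror [ 0.481  -0.1758  0.135 ] mark [ 0.2055  0.1367 -0.0673] lens [ 0.3186  0.2351 -0.0292]
[[0.014, 0.02, 0.0, -0.07], [0.012, 0.021, 0.0, -0.07], [0.011, 0.022, 0.0, -0.07], [0.009, 0.023, 0.0, -0.07], [0.008, 0.023, 0.0, -0.07], [0.006, 0.024, -0.001, -0.07], [0.004, 0.024, 0.0, -0.07], [0.003, 0.025, -0.001, -0.07]]
[[0.001, 0.025, 0.0, -0.07], [-0.001, 0.025, -0.001, -0.07]]
```

Emit:
jog_arm(
  series=[
    [0.014, 0.022, 0, -0.07],
    [0.013, 0.024, 0, -0.07],
    [0.011, 0.025, 0, -0.07],
    [0.009, 0.026, 0, -0.07],
    [0.008, 0.026, 0, -0.07],
    [0.006, 0.025, 0, -0.07],
    [0.003, 0.02, 0, -0.07],
    [0.002, 0.014, 0, -0.07],
  ],
)

```text
time: 18.9
eef_pos: [0.5394, 0.0267, 0.2804]
tcp_rot: [0.125, 0.992, -0.008, 0.005]
contact_force: [-0.4, -0.4, -1.5]
opening: 0.144
```

Run:
```python
from h import *
rep([.5433,.0628,.265]);check();plan([.5433,.0628,.265],82.4,4)
```

```text
t 18.9 pos [0.5394 0.0267 0.2804] yaw 75.62 tilt [ 0.0087 -0.0181] F [-0.4 -0.4 -1.5] open 12.3 q6 -1.45
togo tool [0.0054 0.0361 0.0148]
mirror [0.5381 0.0254 0.1362] mark [ 0.0383  0.0037 -0.0688] lens [ 0.1869  0.0216 -0.0292]
[[0.001, 0.009, 0.004, -0.03], [0.001, 0.009, 0.004, -0.03], [0.001, 0.009, 0.004, -0.03], [0.001, 0.009, 0.003, -0.03]]
```

Emit:
jog_arm(
  series=[
    [0.001, 0.008, 0.003, -0.03],
    [0.001, 0.008, 0.003, -0.03],
    [0.001, 0.007, 0.003, -0.03],
    [0.001, 0.005, 0.002, -0.02],
    [0, 0.002, 0, 0],
    [0, 0, 0, 0],
    [0, 0, 0, 0],
    [0, 0, 0, 0],
  ],
)

```text
time: 19.57
eef_pos: [0.5423, 0.0604, 0.267]
tcp_rot: [0.065, 0.998, -0.009, 0.005]
contact_force: [-0.9, -0.4, -0.4]
opening: 0.145
```

Run:
```python
from h import *
rep([.5433,.0628,.25]);check()
im=shot('side','s15');t=shot('top','t15')
cv2.imwrite('pics/s15c.png',crop(im,200,100,120,140,4)[:600])
cv2.imwrite('pics/t15c.png',crop(t,110,190,170,80,4)[:600])
```

```text
t 19.57 pos [0.5423 0.0604 0.267 ] yaw 82.5 tilt [ 0.0079 -0.0183] F [-0.9 -0.4 -0.4] open 12.4 q6 -1.5
togo tool [-0.0005  0.0028  0.0169]
mirror [0.5408 0.0586 0.1228] mark [ 0.0052 -0.0025 -0.0557] lens [ 0.1547 -0.0025 -0.0157]
```

View pics/s15c.png

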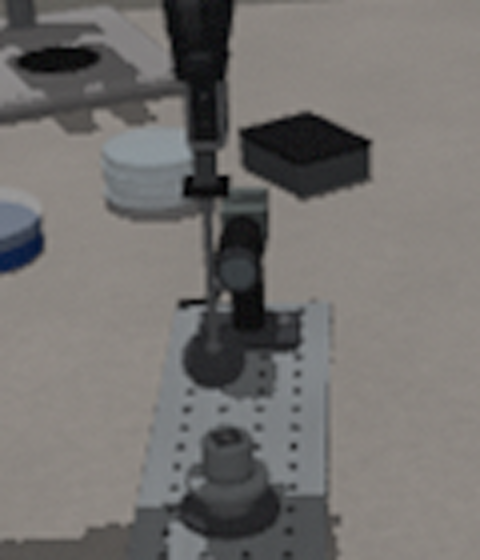

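View pics/t15c.png

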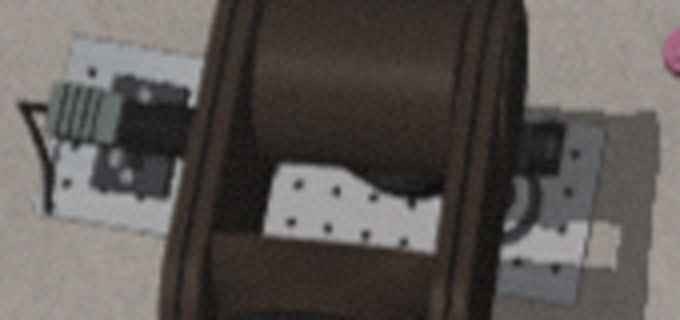

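```bash
cat >> h.py <<'E'
def mlook(name,im,o,Rm,x0=200,y0=120,w=110,h=120,k=5):
    c=cv2.convertScaleAbs(crop(im,x0,y0,w,h,k),alpha=1.8)
    W=lambda P:(np.asarray(P)@Rm.T)+o
    lines(c,'side',W([[0,0,0],[0,0,.183]]),k,x0,y0,(0,255,0))
    th=np.linspace(0,2*np.pi,50);P=.019*(np.outer(np.cos(th),[0,1,0])+np.outer(np.sin(th),np.array([1,0,1])/2**.5))
    lines(c,'side',W(P),k,x0,y0,(0,255,255))
    f_=.013;lines(c,'side',W([[f_,f_,.11],[f_,-f_,.11],[-f_,-f_,.11],[-f_,f_,.11],[f_,f_,.11]]),k,x0,y0,(255,0,255))
    circ(c,'side',(.5433,.0628),.016,.066,k,x0,y0,(255,255,0))
    cv2.imwrite(f'pics/{name}.png',c)
E
python3 - <<'E'
from h import *
o,Rm=mirror();mlook('m15',cv2.imread('pics/s15.png'),o,Rm)
E
```

```text
(no output)
```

View pics/m15.png

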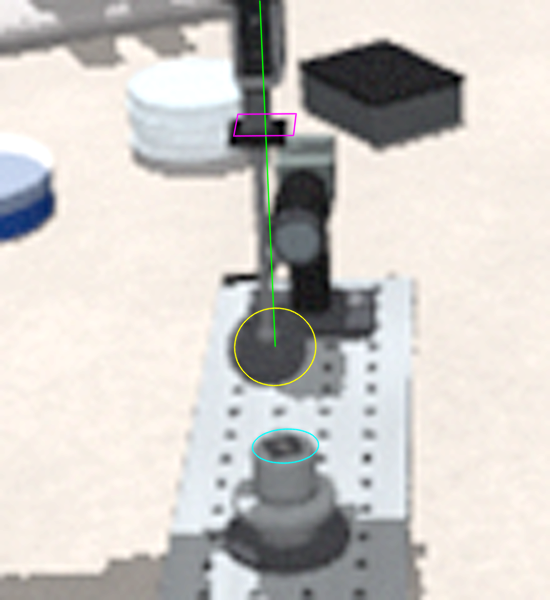

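Emit:
jog_arm(
  series=[
    [-0.001, 0.001, 0.002, 0],
    [-0.001, 0.001, 0.003, 0],
    [-0.001, 0.001, 0.003, 0],
    [0, 0.001, 0.003, 0],
    [0, 0, 0.002, 0],
    [0, 0, 0.001, 0],
    [0, 0, 0, 0],
    [0, 0, 0, 0],
  ],
)

```text
time: 20.33
eef_pos: [0.5465, 0.0629, 0.2514]
tcp_rot: [0.066, 0.998, -0.009, 0.005]
contact_force: [-0.4, 0.7, -1.0]
opening: 0.147
```

Run:
```python
from h import *
rep();check()
im=shot('side','s16');o,Rm=mirror();mlook('m16',im,o,Rm,220,120,70,100,6)
```

```text
t 20.33 pos [0.5465 0.0629 0.2514] yaw 82.38 tilt [ 0.008  -0.0185] F [-0.4  0.7 -1. ] open 12.6 q6 -1.49
mirror [0.5449 0.0612 0.1072] mark [ 0.0019  0.0014 -0.0402] lens [ 0.1514  0.0017 -0.0002]
```

View pics/m16.png

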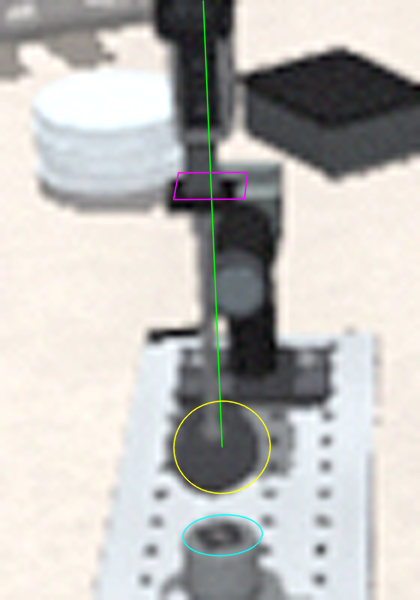

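Run:
```python
from h import *
rep();check();im=shot('side','s17');rep();check();s,_=st();print(abs(s['dq']).max())
workorder.sign_off()
```

```text
t 20.38 pos [0.5465 0.063  0.2514] yaw 82.38 tilt [ 0.008  -0.0184] F [-0.1 -0.1 -1.1] open 12.1 q6 -1.49
mirror [0.5449 0.0612 0.1072] mark [ 0.0019  0.0014 -0.0402] lens [ 0.1514  0.0017 -0.0002]
t 20.43 pos [0.5466 0.0629 0.2516] yaw 82.38 tilt [ 0.0083 -0.0184] F [ 0.3 -0.3 -0.5] open 12.0 q6 -1.49
mirror [0.545  0.0612 0.1074] mark [ 0.0019  0.0016 -0.0404] lens [ 0.1514  0.0018 -0.0004]
0.003128472229413431
the job is handed in; nothing more can be done
```

I put the chip carrier on the pin, took the mirror out of its hanger and held it above the chip. I handed the job in at about 20.4 s of the 54 s, and no verdict was reported.

- **Carrier:** It went over the pin with no measurable side load. It stopped at 40 mm, where a further 2 mm push did not move it. I then let it go without a drop, and later pictures showed it upright on the stage.
- **Mirror pose, worked out from the arm's position:** The glass is 107 mm above the bench, and the lens should be at 105 mm. The cross is about 2 mm off the mirror's downward axis in both directions. The lens is about 2 mm off the mirror's forward axis.
- **Hold:** The grip closed on the handle at about 12 mm, and the arm was still in the last readings before hand-in.
- **A check that disagreed:** In the last side picture that I examined, the mirror sits about 3.5 mm further towards world -x than the arm's position suggests. That would put the cross about 2 mm off to the other side, still well inside the 8 mm limit, so I did not correct it.
- **Tool tilt:** The tool slowly drifted out of vertical during the moves, by up to about 0.03 rad. At the end it was about 0.02 rad, which should stay within the limits.

I moved nothing else on purpose: the arm stayed clear of the empty carrier, dish, jar and pink look-alikes. I did not re-measure their positions at the end.

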